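# Click the hex drivers onto the clip rail in size order

## Robot

A 6-joint arm with a two-finger parallel gripper is mounted at the origin on the work surface. World frame = base frame: x ahead of the robot, y to its left, z up, the work surface at z = 0. Lengths are in m, angles in rad, forces in N, time in s.
With the tool pointing down it reaches from about 0.25 to 0.775 m from the base axis. Payload 4 kg.
Tool frame: the origin (TCP) lies at the very end of the fingers, on their centre line; the grasp point (between the pads) lies 19 mm behind it; z points along the fingers, y is the line along which they close (so a half turn about z gives the same grasp; the last joint's range is limited). The gripper opens to 94 mm and grips with 3 to 60 N. Pads are 16 mm wide; open, the fingers measure 119 mm over their backs; the gripper's body (75 mm by 177 mm) begins 78 mm behind the grasp point.
Start: joints at [-1.376, 0.087, 1.371, -0, 1.684, -0.103], TCP at [0.161, -0.526, 0.206] pointing down, gripper open.
Joint ranges: [-3.1, 3.1], [-0.76, 2.03], [0.27, 2.55], [-1.08, 4.22], [0.17, 2.65], [-2.57, 2.57]. Speed limits (rad/s): [2.79, 2.79, 3.14, 3.14, 3.14, 3.14].

## Interface

Orientations are given as [roll, pitch, yaw] about the fixed x, y, z axes, in that order (R = Rz(yaw) Ry(pitch) Rx(roll)).
In Python, from workcell import * gives the robot as it stands.
- The arm moves only by the tool step_arm, never from a script. Its argument "commands" is one flat list of numbers, 5 for each row, row after row: the opening, from -1 (shut) to 1 (fully open), so that 0 is half open, then the shift along the tool's x, y, z each as a share of 1 m, from -1 to 1, then the turn about the tool's z as a share of pi rad, from -1 to 1. A call has exactly 8 rows; each row is the pose to reach, as a shift and turn from the pose commanded when the call began, along the tool's axes at that moment, turning the shorter way round; what a row does not reach only later rows make up. A row lasts 1/10 s, in which the tool goes at most 50 mm and 8.59 degrees, less where a joint would pass 70% of its speed; a pose out of reach is approached as far as the arm can. A call with a number of a shift or a turn outside -1 to 1 is refused whole. A call with a gripper value outside its range is refused whole. The fingers move at their own pace and stop on an object; the grip force is fixed at half the most. Time passes only in rows, so rows that repeat a pose let the fingers close, or fill a call up. It gives the time, the measured TCP pose, the force, the opening and the grip force at its end, in the units of the state.
- sense(): the state, without advancing time (a new reading comes with each control period).
- camera(name): name is "scene" or "top" or "wrist"; returns (picture, depth): 480x640x3 uint8, red, green, blue; 480x640 float32, m along the optical axis (not along the pixel's ray), 0 where there is no reading.
- get_calibration(name): a dict with "vfov" (degrees; the focal length in pixels is half the picture's height over the tangent of half this angle, whatever the lens; pixels are square), "cx", "cy" (the principal point, pixels), "xyz" and "rotation" of the camera in the world; the wrist camera has in their place "tool_from_camera" (4x4, takes a point from camera to tool coordinates, whose origin is the TCP and whose axes are the flange's). Camera axes: x right, y down, z forward; pixel columns grow to the right and rows downward; lengths in m; the calibration is good to about 2 mm. The wrist camera is an equidistant fisheye: a pixel r from the principal point sees the ray r / f radians off the axis. A picture is of the moment at which its call begins: read the wrist's pose just before it. get_calibration takes no time and is no camera call.
- job_done(): hands the job in; it is judged then, once.
The state is a dict: "time": time; "joint_pos": joint angles; "joint_vel": joint speeds; "effort": joint torques, N m; "position": TCP position; "ee_rot": TCP orientation; "force": force on the tool from outside, world axes, zero at the start; "moment": the same for the moment, N m; "width": finger opening in m; "grasp_force": force on a finger pad.
Only numpy, scipy, OpenCV 4.12 (cv2) and the standard library are available. Lean on these libraries where they do the work, as an engineer would, in place of code of your own. Each camera call takes 0.05 s, during which the arm holds its last target. There are 200 camera calls.

## Task

Put the two loose hex drivers back on the clip rail beside the big blue one, in size order: the red medium one in the middle pair of clips, next to the blue, and the small yellow one in the last pair. Press each straight down until it clicks fully home on the bars, handle about centred across the two bars and shaft pointing the same way as the blue one's, and leave the little student-built car where it stands.

Things in the scene. Friction and masses are not known exactly. Their poses are not given: they have to be found in the camera images.
- rail: fixed clip rail: grey base plate 100 x 275 x 8 mm with two aluminium bars along y, 12 mm wide, at x = -34 and +34 mm, tops 28 mm above the bench. Three pairs of black clips 85 mm apart in y, one clip of a pair on each bar (10 mm wide), leaving 56 mm free between the bars for fingers. Origin: centre of the underside; x points away from the robot, as the seated shafts do; y to its left, z up.
- large_place (a point): first place, rail y = +85 mm, 28 mm above the bench: the large blue driver (handle 130 mm long, 30 mm across, shaft towards the rail's +x) is already clipped here and cannot be moved
- medium_place (a point): where the medium driver's origin comes when home: between its front and back clips, rail y = 0 mm, 28 mm above the bench (bar tops); axes as the rail's. Sprung jaws, mouth 17.2 mm wide at the lips 21.2 mm above here, flaring to 36 mm at 40 mm; each gives 8 mm and guides the handle if within 5 mm. A push straight down (up to about 12 N) clicks it under the lips onto the bars.
- small_place (a point): where the small driver's origin comes when home: between its front and back clips, rail y = -85 mm, 28 mm above the bench (bar tops); axes as the rail's. Sprung jaws, mouth 11.2 mm wide at the lips 17 mm above here, flaring to 30 mm at 36 mm; each gives 8 mm and guides the handle if within 5 mm. A push straight down (up to about 12 N) clicks it under the lips onto the bars.
- medium_driver: loose medium hex driver, about 100 g: red octagonal handle 115 mm long, 24 mm across flats (sides upright, does not roll), round steel shaft 85 mm long from its +x end. Origin: handle's underside, midway along it; x towards the shaft tip, z up. Centre line 12 mm above the origin; balances about 10 mm towards the shaft.
- medium_driver_tip (a point): tip of the medium driver's shaft, 142.5 mm along x from its origin, on its centre line
- small_driver: loose small hex driver, about 60 g: yellow octagonal handle 100 mm long, 18 mm across flats (sides upright, does not roll), round steel shaft 70 mm long from its +x end. Origin: handle's underside, midway along it; x towards the shaft tip, z up. Centre line 9 mm above the origin; balances about 10 mm towards the shaft.
- small_driver_tip (a point): tip of the small driver's shaft, 120 mm along x from its origin, on its centre line
- car: small plywood robot car on four black wheels, 130 x 84 mm and 52 mm high, standing beyond the work; origin on the bench under its middle. To be left alone.
There are look-alikes about, which are no part of the job. Several things have the shape of the medium_driver; the one meant has the colours described above.

How it is judged:
By the outcome, as a careful person would: the job done as asked, in the order asked, and still so for the second after the job is handed in, with the robot touching nothing.
It also fails if it takes over 58 s, if anything falls off the work surface, if the arm or the gripper's body presses on something with over 40 N, if the wrist force passes 120 N, or if a joint passes its speed limit or range.

## Working session

There is one attempt and no reset: what is moved stays moved. The work goes in short steps, Python scripts to look and compute and a tool call to move; the robot and the scene stay as the last step left them, time stands still between calls to the robot, and variables do not carry over. Pictures are saved under pics/ and viewed, at most 10 in all, crops included, and the job is handed in when it is done.

Besides the shell and the picture viewer there is one more tool, called by a JSON object that holds its "fn" and its "kwargs". step_arm: Moves the arm, as the interface text tells. Shift numbers are shares of 1 m and turn numbers shares of pi rad, none past 1 either way. Its arguments: {"type":"object","properties":{"commands":{"type":"array"}},"required":["commands"]}

```bash
mkdir -p pics && python3 - <<'E'
from workcell import *
import cv2,numpy as np
for n in("top","scene"):
    p,d=camera(n);cv2.imwrite(f"pics/{n}0.png",p[:,:,::-1]);np.save(f"pics/{n}0.npy",d)
    print(n,get_calibration(n))
print(get_calibration("wrist"));s=sense();print(s)
E
```

```text
top {'vfov': 49.55166207726657, 'cx': 318.01421218885196, 'cy': 244.991332429636, 'xyz': array([0.48606858, 0.09260241, 1.22919565]), 'rotation': array([-3.09539261,  0.01177237, -1.57447369])}
scene {'vfov': 54.59919884254892, 'cx': 317.3338552713786, 'cy': 241.0085764847592, 'xyz': array([1.06266037, 0.39612802, 0.92261182]), 'rotation': array([-2.53618035, -0.01407485,  2.13222936])}
{'vfov': 65.70646984690485, 'cx': 315.3260994332124, 'cy': 238.06909945679035, 'tool_from_camera': array([[ 1.40359366e-04, -9.73795278e-01, -2.27426333e-01,
         6.47449973e-02],
       [ 9.99999986e-01,  1.16377830e-04,  1.18856871e-04,
        -3.81642155e-04],
       [-8.92748764e-05, -2.27426347e-01,  9.73795281e-01,
        -1.80233350e-01],
       [ 0.00000000e+00,  0.00000000e+00,  0.00000000e+00,
         1.00000000e+00]])}
{'time': 0.1, 'joint_pos': array([-1.37610123e+00,  8.78276458e-02,  1.37205644e+00,  1.41077550e-05,
        1.68363165e+00, -1.03101810e-01]), 'joint_vel': array([-5.81359567e-04, -4.16906261e-03, -3.55624979e-03,  7.01224441e-04,
       -2.96705257e-04,  9.53702852e-05]), 'effort': array([ 1.97770285e-03, -3.41250944e+01, -3.03302550e+01,  7.19951419e-02,
        3.03546712e-02, -9.23087987e-05]), 'position': array([ 0.16128177, -0.52530662,  0.20447414]), 'ee_rot': array([-3.13968123e+00, -2.11868811e-04,  2.97798284e-01]), 'force': array([-0.36477817, -0.0071654 , -0.60742531]), 'moment': array([ 0.00077923,  0.01188457, -0.00198784]), 'grasp_force': 0.0, 'width': 0.0938604719310177}
```

View pics/top0.png

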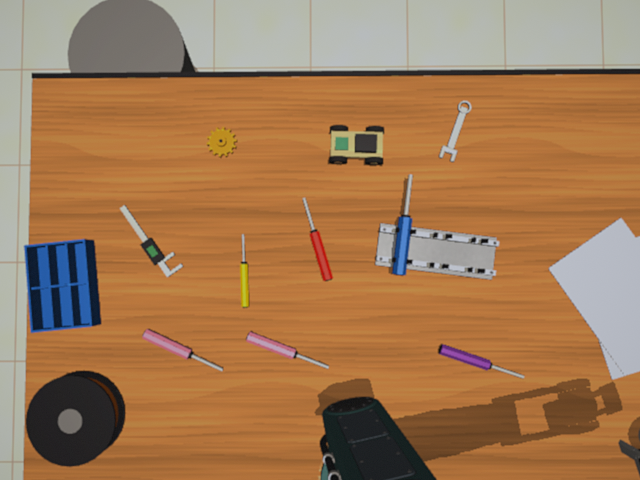

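View pics/scene0.png

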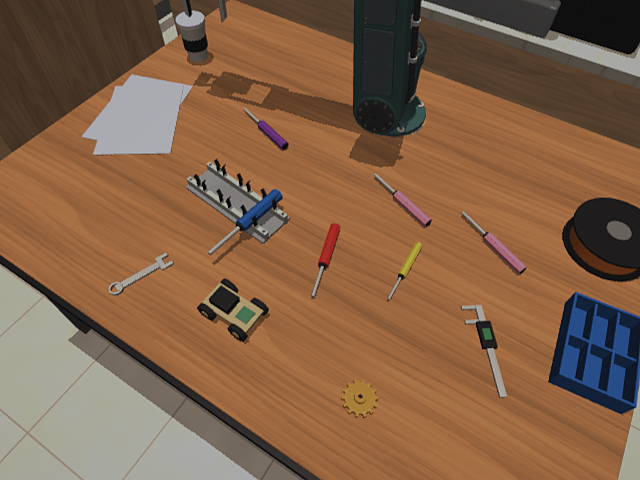

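The top view shows the red handle from (312,230) to (328,279) with its tip at (305,198). The yellow handle is at (245,262)-(245,306) with its tip at (243,235). The rail is centred near (437,251), with the blue driver at (402,245). The scene view agrees.

```bash
cat > h.py <<'E'
import numpy as np,cv2
from scipy.spatial.transform import Rotation as R
from workcell import *
def ray(n,uv,s=None):
    c=get_calibration(n);uv=np.atleast_2d(uv).astype(float)
    f=240/np.tan(np.radians(c["vfov"])/2);q=(uv-[c["cx"],c["cy"]])/f
    if n=="wrist":
        r=np.linalg.norm(q,axis=1,keepdims=True);d=np.hstack([q/np.maximum(r,1e-9)*np.sin(r),np.cos(r)])
        T=np.eye(4);T[:3,:3]=R.from_euler("xyz",s["ee_rot"]).as_matrix();T[:3,3]=s["position"]
        T=T@c["tool_from_camera"];return T[:3,3],d@T[:3,:3].T
    d=np.hstack([q,np.ones((len(q),1))]);return c["xyz"],d@R.from_euler("xyz",c["rotation"]).as_matrix().T
def plane(n,uv,z,s=None):
    o,d=ray(n,uv,s);return (o+d*((z-o[2])/d[:,2:]))[:,:2]
def mask(p,col):
    h=cv2.cvtColor(p,cv2.COLOR_RGB2HSV);H,S,V=[h[...,i].astype(int) for i in range(3)]
    if col=="red": m=((H<4)|(H>174))&(S>190)&(V>70)
    if col=="yellow": m=(H>25)&(H<34)&(S>170)&(V>80)
    if col=="blue": m=(H>100)&(H<118)&(S>150)&(V>60)
    if col=="grey": m=(S<40)&(V>110)
    return m.astype(np.uint8)*255
def blobs(m,amin):
    return [c for c in cv2.findContours(m,cv2.RETR_EXTERNAL,cv2.CHAIN_APPROX_NONE)[0] if cv2.contourArea(c)>amin]
def rect(n,c,z,s=None):
    w=plane(n,c[:,0,:],z,s).astype(np.float32);(x,y),_,_=r=cv2.minAreaRect(w*1000)
    b=cv2.boxPoints(r);e=[b[1]-b[0],b[2]-b[1]];e.sort(key=np.linalg.norm);a=e[1]
    return np.array([x,y]),np.linalg.norm(e[1]),np.linalg.norm(e[0]),np.degrees(np.arctan2(a[1],a[0]))
E
python3 - <<'E'
from h import *
p=cv2.imread("pics/top0.png")[:,:,::-1].copy()
for col,z in(("red",.014),("yellow",.011),("blue",.043),("grey",.028)):
    for c in blobs(mask(p,col),120):
        print(col,c[:,0].mean(0).round(),[np.round(v,1) for v in rect("top",c,z)])
print(plane("top",[[305,198],[320,255]],.012),plane("top",[[243,235],[245,284]],.009))
d=np.load("pics/top0.npy");o,dr=ray("top",[[200,200],[402,245],[322,258],[245,284],[440,252]])
for (u,v),k in zip([[200,200],[402,245],[322,258],[245,284],[440,252]],dr):print((o+k*d[v,u]).round(4))
E
```

```text
yellow [244. 285.] [array([450.5, 281.5]), np.float32(100.5), np.float32(10.4), np.float32(2.1)]
blue [ 58. 285.] [array([451.3, 701.7]), np.float32(197.6), np.float32(141.3), np.float32(5.7)]
blue [402. 245.] [array([540.2, -84.6]), np.float32(131.7), np.float32(28.9), np.float32(-7.6)]
grey [ 70. 421.] [array([140.7, 677.1]), np.float32(49.9), np.float32(48.4), np.float32(1.0)]
grey [ 12. 429.] [array([142.6, 808.7]), np.float32(265.7), np.float32(58.0), np.float32(1.3)]
grey [169. 265.] [array([498.8, 450.2]), np.float32(44.0), np.float32(40.4), np.float32(-54.5)]
grey [450. 253.] [array([ 521.8, -203.4]), np.float32(203.9), np.float32(97.3), np.float32(82.6)]
grey [385. 245.] [array([541.9, -48.3]), np.float32(97.0), np.float32(36.6), np.float32(-7.3)]
grey [610. 298.] [array([ 416.6, -584.8]), np.float32(321.4), np.float32(218.4), np.float32(28.7)]
grey [134. 223.] [array([594. , 535.2]), np.float32(96.3), np.float32(13.3), np.float32(35.4)]
grey [ 14. 255.] [array([504.9, 812.8]), np.float32(452.5), np.float32(68.5), np.float32(1.3)]
grey [455. 134.] [array([ 808.2, -217.2]), np.float32(146.1), np.float32(35.7), np.float32(-21.7)]
grey [554.  67.] [array([ 954.6, -446.4]), np.float32(223.3), np.float32(7.1), np.float32(89.5)]
grey [470.  38.] [array([1033.7, -263.1]), np.float32(769.9), np.float32(168.3), np.float32(89.4)]
grey [125.  61.] [array([930.9, 494.4]), np.float32(736.2), np.float32(394.1), np.float32(89.8)]
[[0.65326497 0.13695575]
 [0.51892144 0.10216194]] [[0.56684238 0.28337045]
 [0.45168779 0.27832709]]
[ 0.6521  0.3889 -0.0051]
[ 0.5393 -0.0822  0.0622]
[0.5117 0.0975 0.0201]
[0.4519 0.2774 0.015 ]
[ 0.5249 -0.1789  0.0084]
```

{"fn": "step_arm", "kwargs": {"commands": [1, 0.35, -0.18, 0, 0.136, 1, 0.35, -0.18, 0, 0.136, 1, 0.35, -0.18, 0, 0.136, 1, 0.35, -0.18, 0, 0.136, 1, 0.35, -0.18, 0, 0.136, 1, 0.35, -0.18, 0, 0.136, 1, 0.35, -0.18, 0, 0.136, 1, 0.35, -0.18, 0, 0.136]}}

```text
time: 0.9
position: [0.4421, -0.2511, 0.2051]
ee_rot: [-3.142, 0.0, -0.13]
force: [0.2, -0.5, -0.1]
width: 0.0939
grasp_force: 0.0
```

```bash
python3 - <<'E'
from h import *
p=cv2.imread("pics/top0.png")[:,:,::-1].copy();print(cv2.cvtColor(p,cv2.COLOR_RGB2HSV)[250:262:4,312:328:3].reshape(-1,3).tolist())
s=sense();p,d=camera("wrist");cv2.imwrite("pics/w1.png",p[:,:,::-1]);np.save("pics/w1.npy",d);import pickle;pickle.dump(s,open("pics/w1.pkl","wb"))
print(s["position"],s["ee_rot"],s["time"])
E
```

```text
[[14, 167, 176], [2, 237, 180], [3, 172, 191], [2, 185, 190], [5, 212, 186], [14, 169, 178], [14, 170, 177], [9, 196, 180], [2, 190, 173], [3, 172, 190], [2, 241, 188], [14, 167, 177], [14, 172, 181], [15, 170, 168], [2, 241, 181], [3, 172, 191], [2, 200, 189], [10, 189, 182]]
[ 0.44213438 -0.25110028  0.20511844] [-3.14158998e+00  3.62271628e-04 -1.29537297e-01] 0.9
```

View pics/w1.png

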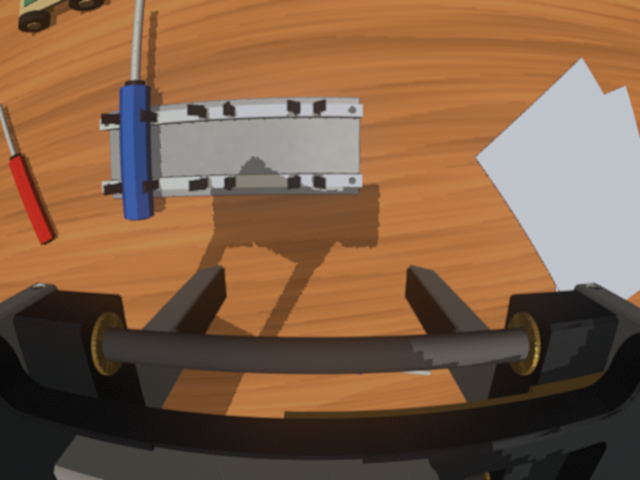

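The wrist view shows the rail. Its medium clips are at (197,110), (229,109), (197,184) and (227,183), and its small clips at (293,107), (320,106), (293,182) and (320,181). The blue driver is at (136,150) and the red one at (30,200).

```bash
sed -i 's/m=((H<4)|(H>174))&(S>190)&(V>70)/m=((H<6)|(H>174))\&(S>150)\&(V>70)/' h.py && python3 - <<'E'
from h import *
import pickle
s=pickle.load(open("pics/w1.pkl","rb"));p=cv2.imread("pics/w1.png")[:,:,::-1].copy();d=np.load("pics/w1.npy")
for col,z in(("red",.014),("blue",.043)):
    for c in blobs(mask(p,col),300): print(col,c[:,0].mean(0).round(),[np.round(v,1) for v in rect("wrist",c,z,s)])
v,u=np.mgrid[0:480,0:640];uv=np.c_[u.ravel(),v.ravel()]
o,k=ray("wrist",uv,s)
c=get_calibration("wrist");q=(uv-[c["cx"],c["cy"]])/(240/np.tan(np.radians(c["vfov"])/2));cz=np.cos(np.linalg.norm(q,axis=1))
P=(o+k*(d.ravel()/cz)[:,None]).reshape(480,640,3)
print("bench z",P[60,450],"plate",P[150,300])
V=p.max(2);roi=(u>160)&(u<340)&(v>90)&(v<200)
m=(roi&(V<75)&(d>0)&(P[...,2]>.032)).astype(np.uint8)*255
for c in blobs(m,20):
    mm=cv2.drawContours(np.zeros_like(m),[c],-1,255,-1)>0;X=P[mm]
    top=X[X[:,2]>.06]
    print("clip",c[:,0].mean(0).round(),X.mean(0).round(4),len(top),top.mean(0).round(4) if len(top) else '')
# plate far-right edge & blue angle
g=blobs(mask(p,"grey")*(((u>100)&(u<380)&(v>80)&(v<205)).astype(np.uint8)),1500)
for c in g: print("grey",[np.round(x,1) for x in rect("wrist",c,.028,s)])
t=cv2.imread("pics/top0.png")[:,:,::-1].copy()
for c in blobs(mask(t,"red"),120): print("top red",c[:,0].mean(0).round(),[np.round(x,1) for x in rect("top",c,.014)])
E
```

```text
red [ 30. 199.] [array([518.1, 102.3]), np.float32(120.8), np.float32(28.2), np.float32(15.9)]
blue [131. 152.] [array([537.8, -81.1]), np.float32(134.5), np.float32(27.6), np.float32(-7.1)]
bench z [ 0.59315041 -0.41637832  0.00166991] plate [ 0.51104127 -0.24455964  0.00918265]
clip [229. 183.] [ 0.4903 -0.1792  0.056 ] 51 [ 0.4901 -0.1809  0.0666]
clip [198. 184.] [ 0.4942 -0.1505  0.0586] 76 [ 0.4943 -0.1482  0.0648]
clip [319. 182.] [ 0.4803 -0.2592  0.0573] 44 [ 0.4797 -0.2619  0.0628]
clip [294. 183.] [ 0.483  -0.2372  0.0599] 53 [ 0.4834 -0.2347  0.0691]
clip [196. 111.] [ 0.5602 -0.1604  0.0625] 85 [ 0.5602 -0.1594  0.0727]
clip [228. 109.] [ 0.5566 -0.188   0.0564] 51 [ 0.5564 -0.1893  0.0664]
clip [319. 106.] [ 0.5466 -0.2678  0.0569] 39 [ 0.5467 -0.2707  0.0632]
clip [293. 106.] [ 0.5491 -0.246   0.0599] 38 [ 0.5492 -0.2434  0.0714]
grey [array([ 521.1, -200.3]), np.float32(210.0), np.float32(93.3), np.float32(82.5)]
top red [321. 255.] [array([518.2, 100.8]), np.float32(117.3), np.float32(22.4), np.float32(16.4)]
```

{"fn": "step_arm", "kwargs": {"commands": [1, 0.03, -0.36, 0, -0.13, 1, 0.03, -0.36, 0, -0.13, 1, 0.03, -0.36, 0, -0.13, 1, 0.03, -0.36, 0, -0.13, 1, 0.03, -0.36, 0.08, -0.13, 1, 0.03, -0.36, 0.08, -0.13, 1, 0.03, -0.36, 0.08, -0.13, 1, 0.03, -0.36, 0.08, -0.13]}}

```text
time: 1.75
position: [0.5161, 0.1029, 0.1228]
ee_rot: [-3.14, 0.003, 0.282]
force: [-0.3, 0.1, 0.1]
width: 0.0944
grasp_force: 0.0
```

```bash
cat > look.py <<'E'
from h import *
import sys
col,z,name=sys.argv[1],float(sys.argv[2]),sys.argv[3]
s=sense();p,d=camera("wrist");cv2.imwrite(f"pics/{name}.png",p[:,:,::-1])
yaw=s["ee_rot"][2];print(s["position"].round(4),s["ee_rot"].round(4))
for c in blobs(mask(p,col),300):
    x=rect("wrist",c,z,s);D=x[0]/1000-s["position"][:2];C,S=np.cos(yaw),np.sin(yaw)
    print(col,c[:,0].min(0),c[:,0].max(0),[np.round(v,1) for v in x],"tool shift",(C*D[0]+S*D[1]).round(4),(S*D[0]-C*D[1]).round(4))
E
python3 look.py red .012 w2
```

```text
[0.5161 0.1029 0.1228] [-3.1402  0.0035  0.2815]
red [303 163] [333 307] [array([513.1, 100. ]), np.float32(120.4), np.float32(23.5), np.float32(16.5)] tool shift -0.0038 0.002
```

View pics/w2.png

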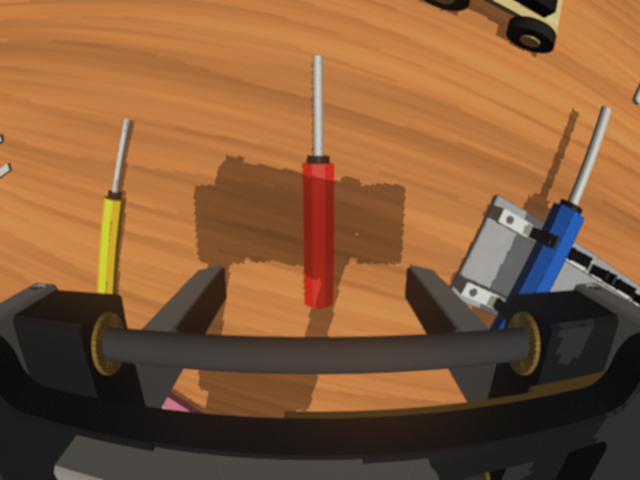

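The red handle is centred between the fingers at columns 303-333, rows 163-307, and aligned with the tool. The car is clear at the upper right, so I'll descend and grip.

{"fn": "step_arm", "kwargs": {"commands": [1, -0.002, 0.001, 0.05, 0, 1, -0.002, 0.001, 0.09, 0, 1, -0.002, 0.001, 0.11, 0, 1, -0.002, 0.001, 0.118, 0, 1, -0.002, 0.001, 0.118, 0, -1, -0.002, 0.001, 0.118, 0, -1, -0.002, 0.001, 0.118, 0, -1, -0.002, 0.001, 0.118, 0]}}

```text
time: 2.6
position: [0.5171, 0.0987, 0.0092]
ee_rot: [3.141, -0.003, 0.279]
force: [0.1, 0.3, 0.5]
width: 0.0736
grasp_force: 0.0
```

{"fn": "step_arm", "kwargs": {"commands": [-1, 0, 0, 0, 0, -1, 0, 0, 0, 0, -1, 0, 0, 0, 0, -1, 0, 0, 0, 0, -1, 0, 0, 0, 0, -1, 0, 0, 0, 0, -1, 0, 0, 0, 0, -1, 0, 0, 0, 0]}}

```text
time: 3.4
position: [0.5157, 0.0987, 0.0074]
ee_rot: [-3.141, 0.0, 0.279]
force: [-0.0, 0.8, 0.9]
width: 0.0237
grasp_force: 30.0
```

{"fn": "step_arm", "kwargs": {"commands": [-1, 0, 0, -0.05, 0, -1, 0, 0, -0.1, 0, -1, 0, 0, -0.14, 0, -1, -0.01, 0.05, -0.14, 0.04, -1, -0.02, 0.1, -0.14, 0.08, -1, -0.03, 0.15, -0.14, 0.13, -1, -0.05, 0.2, -0.14, 0.13, -1, -0.063, 0.24, -0.14, 0.13]}}

```text
time: 4.2
position: [0.5207, -0.1514, 0.1472]
ee_rot: [3.141, 0.0, -0.13]
force: [-0.1, -0.0, -0.2]
width: 0.0234
grasp_force: 30.0
```

{"fn": "step_arm", "kwargs": {"commands": [-1, 0.002, 0.02, 0, 0, -1, 0.002, 0.02, 0, 0, -1, 0.002, 0.02, 0, 0, -1, 0.002, 0.02, 0, 0, -1, 0.002, 0.02, 0, 0, -1, 0.002, 0.02, 0, 0, -1, 0.002, 0.02, 0, 0, -1, 0.002, 0.02, 0, 0]}}

```text
time: 5.0
position: [0.5208, -0.169, 0.1475]
ee_rot: [3.141, -0.0, -0.129]
force: [-0.5, -0.1, -0.2]
width: 0.0237
grasp_force: 30.0
```

```bash
python3 look.py red .156 w3
```

```text
[ 0.5208 -0.169   0.1475] [ 3.1415e+00 -1.0000e-04 -1.2870e-01]
red [294 374] [337 391] [array([ 463.7, -161.6]), np.float32(23.7), np.float32(11.9), np.float32(82.6)] tool shift -0.0576 -0.0
red [288 167] [340 337] [array([ 535.6, -170.7]), np.float32(86.6), np.float32(24.7), np.float32(-6.7)] tool shift 0.0149 -0.0002
```

View pics/w3.png

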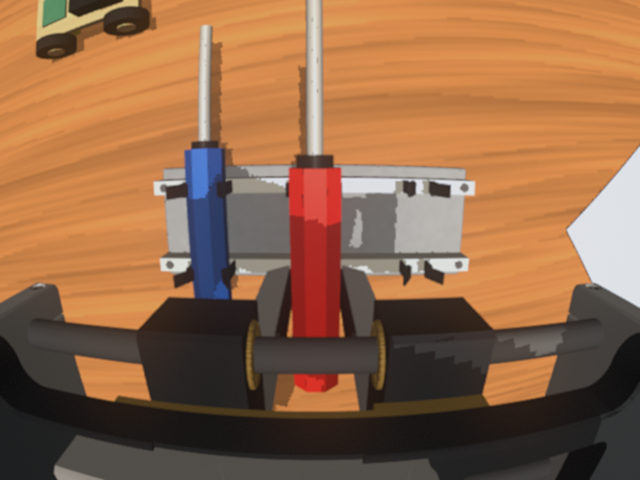

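The driver is gripped square and centred. The bars are visible at rows 187 and 264, and the clips of the last place are at (408,187), (437,188), (405,272) and (434,272). I'll take the rail's centre line from this closer view.

```bash
python3 - <<'E'
from h import *
s=sense();p=cv2.imread("pics/w3.png")
g=p.max(2).astype(int)
for u in(385,455,172):
    col=g[150:290,u];print(u,[(150+i) for i in np.where(abs(np.diff(col))>25)[0]])
w=plane("wrist",[[455,187.5],[455,264.5],[172,187.5],[172,264.5]],.028,s);print(w.round(4), ((w[0]+w[1])/2).round(4),((w[2]+w[3])/2).round(4))
E
```

```text
385 [np.int64(164), np.int64(177), np.int64(178), np.int64(192), np.int64(193)]
455 [np.int64(166), np.int64(179), np.int64(180), np.int64(251), np.int64(252), np.int64(256), np.int64(257), np.int64(258), np.int64(261)]
172 [np.int64(178), np.int64(180), np.int64(184), np.int64(185), np.int64(186), np.int64(197), np.int64(198), np.int64(199), np.int64(251), np.int64(252), np.int64(256), np.int64(257), np.int64(258), np.int64(261), np.int64(262), np.int64(266), np.int64(267), np.int64(268)]
[[ 0.5439 -0.2915]
 [ 0.4757 -0.2883]
 [ 0.5749 -0.0535]
 [ 0.5079 -0.039 ]] [ 0.5098 -0.2899] [ 0.5414 -0.0463]
```

{"fn": "step_arm", "kwargs": {"commands": [-1, 0.005, 0, 0, 0, -1, 0.005, 0, 0.04, 0, -1, 0.005, 0, 0.065, 0, -1, 0.005, 0, 0.07, 0, -1, 0.005, 0, 0.075, 0, -1, 0.005, 0, 0.08, 0, -1, 0.005, 0, 0.08, 0, -1, 0.005, 0, 0.08, 0]}}

```text
time: 5.85
position: [0.5264, -0.1705, 0.0687]
ee_rot: [3.141, -0.002, -0.13]
force: [-0.4, -0.4, -0.7]
width: 0.0234
grasp_force: 30.0
```

{"fn": "step_arm", "kwargs": {"commands": [-1, 0, 0, 0.006, 0, -1, 0, 0, 0.012, 0, -1, 0, 0, 0.018, 0, -1, 0, 0, 0.024, 0, -1, 0, 0, 0.029, 0, -1, 0, 0, 0.033, 0, -1, 0, 0, 0.035, 0, -1, 0, 0, 0.035, 0]}}

```text
time: 6.65
position: [0.5256, -0.1697, 0.0351]
ee_rot: [-3.141, 0.0, -0.129]
force: [-5.2, 3.8, 14.5]
width: 0.0233
grasp_force: 30.0
```

{"fn": "step_arm", "kwargs": {"commands": [0, 0, 0, 0, 0, 0, 0, 0, 0, 0, 0, 0, 0, 0, 0, 0, 0, 0, 0, 0, 0, 0, 0, 0, 0, 0, 0, 0, -0.05, 0, 0, 0, 0, -0.1, 0, 0, 0, 0, -0.1, 0]}}

```text
time: 7.45
position: [0.5302, -0.1722, 0.1412]
ee_rot: [3.137, -0.015, -0.129]
force: [1.1, 0.3, -0.0]
width: 0.0471
grasp_force: 0.0
```

```bash
python3 look.py red .040 w4; python3 - <<'E'
from h import *
p,d=camera("top");cv2.imwrite("pics/top1.png",p[:,:,::-1])
E
```

```text
[ 0.5302 -0.1722  0.1412] [ 3.1369 -0.0154 -0.1294]
red [296 170] [328 318] [array([ 523.4, -169.4]), np.float32(120.6), np.float32(24.3), np.float32(-7.2)] tool shift -0.0071 -0.0018
```

View pics/w4.png

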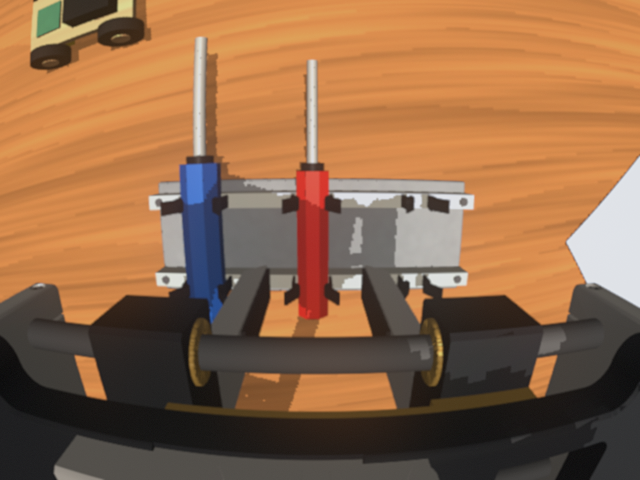

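The red driver sits between the jaws at columns 296-328, parallel to the blue one, and the clips look closed around it. Next I'll check its height by depth and go to the yellow.

```bash
cat > level.py <<'E'
from h import *
import sys
s=sense();p,d=camera("wrist")
c=get_calibration("wrist");f=240/np.tan(np.radians(c["vfov"])/2)
pts=np.array(eval(sys.argv[1]))
o,k=ray("wrist",pts,s)
for (u,v),kk in zip(pts,k):
    D=np.median(d[v-2:v+3,u-2:u+3]);r=np.hypot(u-c["cx"],v-c["cy"])/f
    print(u,v,p[v,u],(o+kk*D/np.cos(r)).round(4))
E
python3 level.py "[(312,185),(312,240),(312,300),(200,180),(205,240),(205,300),(250,230),(400,70)]"
```

```text
312 185 [222  89  74] [ 0.5689 -0.1739  0.0533]
312 240 [175  47  41] [ 0.5295 -0.1687  0.0531]
312 300 [174  46  36] [ 0.483  -0.1625  0.0528]
200 180 [ 77 121 201] [ 0.5844 -0.0957  0.0588]
205 240 [ 44  61 102] [ 0.5408 -0.0913  0.0583]
205 300 [38 34 34] [ 0.5619 -0.1499  0.2392]
250 230 [113 111 109] [ 0.5347 -0.116   0.0091]
400 70 [217 141  78] [ 0.6552 -0.2604  0.0008]
```

{"fn": "step_arm", "kwargs": {"commands": [1, 0, 0, -0.04, 0, 1, -0.134, -0.438, -0.04, -0.053, 1, -0.134, -0.438, -0.04, -0.053, 1, -0.134, -0.438, -0.04, -0.053, 1, -0.134, -0.438, -0.04, -0.053, 1, -0.134, -0.438, -0.04, -0.053, 1, -0.134, -0.438, -0.04, -0.053, 1, -0.134, -0.438, -0.04, -0.053]}}

```text
time: 8.4
position: [0.4654, 0.1765, 0.1699]
ee_rot: [3.14, 0.004, 0.037]
force: [0.6, 0.6, 0.1]
width: 0.0941
grasp_force: 0.0
```

Red is level and home: its top is at 53 mm, against 52 mm expected.

{"fn": "step_arm", "kwargs": {"commands": [1, -0.011, -0.104, 0.05, 0, 1, -0.011, -0.104, 0.05, 0, 1, -0.011, -0.104, 0.05, 0, 1, -0.011, -0.104, 0.05, 0, 1, -0.011, -0.104, 0.05, 0, 1, -0.011, -0.104, 0.05, 0, 1, -0.011, -0.104, 0.05, 0, 1, -0.011, -0.104, 0.05, 0]}}

```text
time: 9.2
position: [0.4533, 0.2775, 0.1234]
ee_rot: [-3.141, -0.002, 0.035]
force: [0.1, 0.3, -0.2]
width: 0.0944
grasp_force: 0.0
```

```bash
python3 look.py yellow .009 w5
```

```text
[0.4533 0.2775 0.1234] [-3.1412e+00 -1.6000e-03  3.5000e-02]
```

View pics/w5.png

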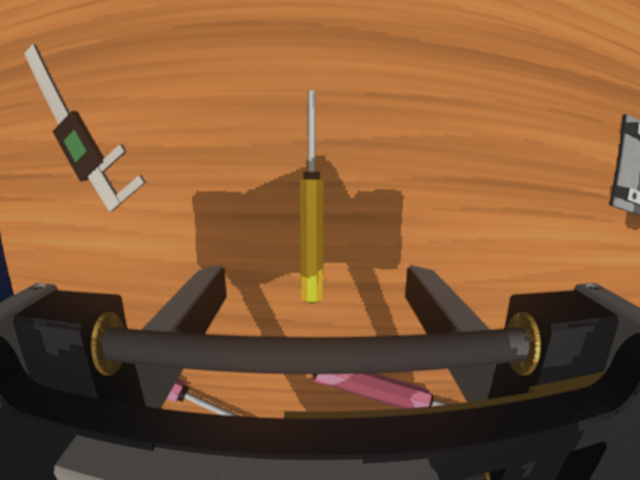

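The yellow handle is in the arm's shadow, at columns 301-323 and rows 180-302, with its shaft tip at (311,91). I'll measure from these pixels.

```bash
python3 - <<'E'
from h import *
s=sense();y=s["ee_rot"][2];C,S=np.cos(y),np.sin(y)
w=plane("wrist",[[312,181],[312,296],[312,302],[311,91]],.012,s);D=w-s["position"][:2]
print(w.round(4),np.c_[C*D[:,0]+S*D[:,1],S*D[:,0]-C*D[:,1]].round(4))
E
```

```text
[[0.4957 0.282 ]
 [0.3997 0.2788]
 [0.3942 0.2786]
 [0.5667 0.2853]] [[ 0.0427 -0.0028]
 [-0.0534 -0.003 ]
 [-0.0589 -0.003 ]
 [ 0.1138 -0.0035]]
```

{"fn": "step_arm", "kwargs": {"commands": [1, -0.005, -0.003, 0, 0, 1, -0.005, -0.003, 0.05, 0, 1, -0.005, -0.003, 0.09, 0, 1, -0.005, -0.003, 0.11, 0, 1, -0.005, -0.003, 0.118, 0, 1, -0.005, -0.003, 0.118, 0, -1, -0.005, -0.003, 0.118, 0, -1, -0.005, -0.003, 0.118, 0]}}

```text
time: 10.05
position: [0.4489, 0.2821, 0.0065]
ee_rot: [-3.14, -0.004, 0.037]
force: [-0.6, -0.3, -0.4]
width: 0.0812
grasp_force: 0.0
```

{"fn": "step_arm", "kwargs": {"commands": [-1, 0, 0, 0, 0, -1, 0, 0, 0, 0, -1, 0, 0, 0, 0, -1, 0, 0, 0, 0, -1, 0, 0, 0, 0, -1, 0, 0, 0, 0, -1, 0, 0, 0, 0, -1, 0, 0, 0, 0]}}

```text
time: 10.85
position: [0.4474, 0.2812, 0.0044]
ee_rot: [3.141, 0.0, 0.037]
force: [0.1, 0.2, -0.4]
width: 0.0177
grasp_force: 29.4
```

{"fn": "step_arm", "kwargs": {"commands": [-1, 0, 0, -0.05, 0, -1, 0, 0, -0.1, 0, -1, 0, 0, -0.145, 0, -1, 0.005, 0.05, -0.145, 0.02, -1, 0.01, 0.1, -0.145, 0.0535, -1, 0.015, 0.15, -0.145, 0.0535, -1, 0.02, 0.2, -0.145, 0.0535, -1, 0.025, 0.25, -0.145, 0.0535]}}

```text
time: 11.65
position: [0.4812, 0.0319, 0.1494]
ee_rot: [-3.142, -0.0, -0.131]
force: [0.1, -0.1, -1.1]
width: 0.0176
grasp_force: 30.0
```

{"fn": "step_arm", "kwargs": {"commands": [-1, 0.07, 0.279, 0, 0, -1, 0.07, 0.279, 0, 0, -1, 0.07, 0.279, 0, 0, -1, 0.07, 0.279, 0, 0, -1, 0.07, 0.279, 0, 0, -1, 0.07, 0.279, 0, 0, -1, 0.07, 0.279, 0, 0, -1, 0.07, 0.279, 0, 0]}}

```text
time: 12.45
position: [0.514, -0.2525, 0.1488]
ee_rot: [-3.14, 0.001, -0.133]
force: [-0.2, 0.1, -0.8]
width: 0.0175
grasp_force: 30.0
```

{"fn": "step_arm", "kwargs": {"commands": [-1, 0, 0, 0, 0, -1, 0, 0, 0, 0, -1, 0, 0, 0, 0, -1, 0, 0, 0, 0, -1, 0, 0, 0, 0, -1, 0, 0, 0, 0, -1, 0, 0, 0, 0, -1, 0, 0, 0, 0]}}

```text
time: 13.25
position: [0.5144, -0.2522, 0.1495]
ee_rot: [3.141, -0.0, -0.131]
force: [0.9, -0.5, -0.6]
width: 0.0176
grasp_force: 30.0
```

```bash
python3 look.py yellow .16 w6
```

```text
[ 0.5144 -0.2522  0.1495] [ 3.1415 -0.     -0.1311]
```

View pics/w6.png

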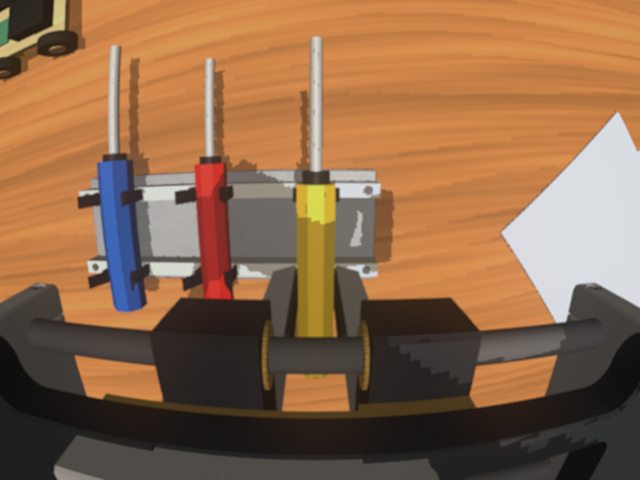

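The yellow driver is held square over the last clips, with its handle spanning rows 184-377 near column 316. Red and blue are seated on the left.

```bash
python3 - <<'E'
from h import *
s=sense();y=s["ee_rot"][2];C,S=np.cos(y),np.sin(y)
for z,uv in((.160,[316,184]),(.154,[316,377]),(.154,[316,37])):
    D=plane("wrist",[uv],z,s)[0]-s["position"][:2];print((C*D[0]+S*D[1]).round(4),(S*D[0]-C*D[1]).round(4))
E
```

```text
0.0504 0.0003
-0.0564 0.0004
0.1213 0.0003
```

{"fn": "step_arm", "kwargs": {"commands": [-1, 0, 0.002, 0, 0, -1, 0, 0.002, 0.04, 0, -1, 0, 0.002, 0.065, 0, -1, 0, 0.002, 0.07, 0, -1, 0, 0.002, 0.075, 0, -1, 0, 0.002, 0.08, 0, -1, 0, 0.002, 0.083, 0, -1, 0, 0.002, 0.083, 0]}}

```text
time: 14.1
position: [0.5145, -0.2544, 0.0671]
ee_rot: [3.141, -0.001, -0.131]
force: [-0.3, 1.0, -0.3]
width: 0.0174
grasp_force: 30.0
```

{"fn": "step_arm", "kwargs": {"commands": [-1, 0, 0, 0.006, 0, -1, 0, 0, 0.012, 0, -1, 0, 0, 0.018, 0, -1, 0, 0, 0.024, 0, -1, 0, 0, 0.03, 0, -1, 0, 0, 0.034, 0, -1, 0, 0, 0.037, 0, -1, 0, 0, 0.037, 0]}}

```text
time: 14.9
position: [0.5142, -0.2538, 0.0321]
ee_rot: [-3.141, -0.0, -0.131]
force: [-3.3, 5.1, 14.0]
width: 0.0176
grasp_force: 30.0
```

{"fn": "step_arm", "kwargs": {"commands": [0, 0, 0, 0, 0, 0, 0, 0, 0, 0, 0, 0, 0, 0, 0, 0, 0, 0, 0, 0, 0, 0, 0, 0, 0, 0, 0, 0, -0.05, 0, 0, 0, 0, -0.1, 0, 0, 0, 0, -0.11, 0]}}

```text
time: 15.7
position: [0.5173, -0.2561, 0.1469]
ee_rot: [3.136, -0.012, -0.131]
force: [-0.2, -0.1, 0.2]
width: 0.0471
grasp_force: 0.0
```

{"fn": "step_arm", "kwargs": {"commands": [0, -0.02, 0, -0.03, 0, 0, -0.04, 0, -0.06, 0, 0, -0.04, 0, -0.06, 0, 0, -0.04, 0, -0.06, 0, 0, -0.04, 0, -0.06, 0, 0, -0.04, 0, -0.06, 0, 0, -0.04, 0, -0.06, 0, 0, -0.04, 0, -0.06, 0]}}

```text
time: 16.5
position: [0.4744, -0.2487, 0.1984]
ee_rot: [-3.141, 0.002, -0.131]
force: [-0.9, -0.3, 0.8]
width: 0.0472
grasp_force: 0.0
```

```bash
python3 look.py red .040 w7
```

```text
[ 0.4744 -0.2487  0.1984] [-3.1409e+00  1.7000e-03 -1.3080e-01]
red [209 116] [238 243] [array([ 525.6, -168.9]), np.float32(119.7), np.float32(25.2), np.float32(-7.3)] tool shift 0.0403 -0.0858
```

View pics/w7.png

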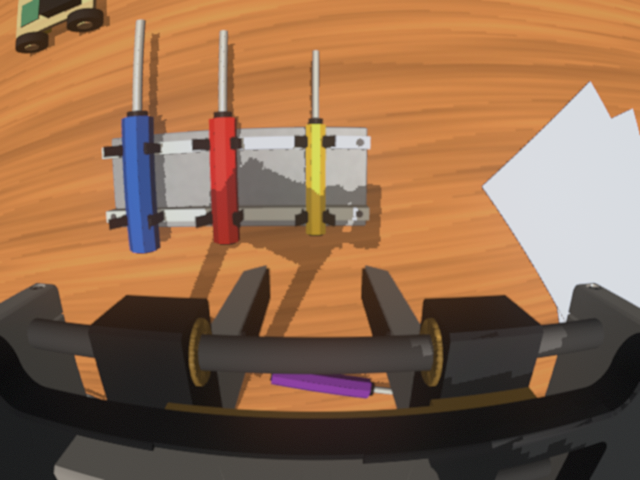

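All three drivers sit parallel in their clips. The yellow handle is at column 316, rows 122-235, and the red at column 224. I'll do one depth check for level, then hand in.

```bash
python3 level.py "[(316,130),(316,180),(316,225),(222,130),(225,180),(227,230),(138,180)]"
```

```text
316 130 [215 217  89] [ 0.5586 -0.2603  0.0468]
316 180 [215 218  89] [ 0.5142 -0.2545  0.047 ]
316 225 [178 143  49] [ 0.4736 -0.2492  0.047 ]
222 130 [212  74  62] [ 0.571  -0.1782  0.0532]
225 180 [204  67  59] [ 0.5263 -0.1741  0.0527]
227 230 [164  49  40] [ 0.4809 -0.168   0.0524]
138 180 [ 61  88 150] [ 0.5408 -0.0911  0.059 ]
```

Both drivers are level and at home height: yellow reads 47 mm (46 expected) and red 53 mm (52 expected), and the blue reference also reads 1 mm high.

```bash
python3 -c "
from workcell import *
print(job_done())"
```

```text
the job is handed in; nothing more can be done
None
```

The red and yellow drivers are pressed home in the middle and last clip pairs, level and pointing the same way as the blue one; the car was not touched, and the job was handed in at about 17 s of the 58 s allowed.

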